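Hold a glass pane down on the bonding jig

TASK

Take the tall glass pane by its top edge and slide it up out of the slotted wooden rack, then lower it upright into the two white forks of the bonding jig with its lower edge centred on the sprung brass ferrule. Press it down against the spring until it sits firmly on both steel stops, without ramming it, and hold it down there for at least three seconds so that the glue can be set with the lamp; finish while still holding it pressed down, do not let go. Leave everything else where it is.

Things in the scene. Friction and masses are not known exactly. Their poses are not given: they have to be found in the camera images.
- pane: the tall pane of blue sheet glass, 120 mm tall, 90 wide, 8 thick, about 0.22 kg, standing on edge in one of the rack's three slots (any of them; the other two panes are 45 to 50 mm shorter, same glass). Origin at the centre of its lower edge, z up the pane (top edge at z = 120 mm), y along its width, x across its thickness
- rack: wooden glass rack fixed to the bench: base board 144 (x) by 110 mm (y), 15 thick, with two slotted combs (y = +-32 mm) up to 45 mm high. Three slots run along its y, at x = -32, 0 and +32 mm, each 10.5 mm wide and 30 deep, slot floor 15 mm above the bench, open at the ends. Origin at the centre of its underside
- jig: aluminium bonding jig fixed to the bench; base plate 12 mm thick, 150 mm along y, from x = -40 to +85 mm. Origin on the plunger's axis at the underside, z up. The pane stands in its two forks with its width along the jig's y, centred on x = y = 0. On the +x side a black UV spot lamp points at the ferrule (up to 96 mm high, from x = 22 mm outward, |y| below 17 mm)
- fork_mouth (a point): point on the plunger's axis, level with the tops of the two forks, 97 mm above the bench. The forks stand at jig y = +-38 mm (20 mm long in y): two white plastic cheeks each, mouth about 25 mm wide in x at the top, narrowing to a slot 12 mm wide from z = 83 mm down to the stop pads at z = 55 mm; slots centred on jig x = 0, open at their outer ends
- stops: the two steel stop pads, one at the bottom of each fork (12 x 20 mm each, at jig y = +-38 mm): their top faces, 55 mm above the bench, are the hard stop for the pane's lower edge. Origin and axes those of the jig
- ferrule_top (a point): centre of the flat top of the brass ferrule (19 mm across) in the plunger's white cup, midway between the forks; 67 mm above the bench when not pressed; it moves down with the plunger and is level with the stops at 55 mm
- plunger (a joint): how far the sprung plunger is pressed down, in m: 0 = up (rest), 0.012 = the pane's lower edge is on the stops. The spring pushes up with 6 N at 0, rising evenly to 10.8 N at 0.012; it lifts the pane again if it is let go
- pane_b: a short pane of the same glass, 75 mm tall, 90 wide, 8 thick, standing in another slot of the rack; origin at the centre of its lower edge
- pane_c: a short pane of the same glass, 70 mm tall, 84 wide, 8 thick, standing in another slot of the rack; origin at the centre of its lower edge
- knife: putty knife with a wooden handle lying on the bench, 225 mm long along its x (blade to +x), 22 mm high; origin under the brass collar, on the bench
- cutter: pencil glass cutter lying on the bench, 142 mm long along its x, 15 mm thick
- pliers: running pliers with red handles lying on the bench, about 175 mm long along their x (jaws to +x), 16 mm high; origin near the pivot
- jar: closed jar of glass frit, 68 mm across and 85 mm tall; origin at the centre of its underside
- spool: roll of copper foil lying flat, 68 mm across, 14 mm high; origin at the centre of its underside
- offcut: rectangular offcut of glass lying flat, 65 x 45 x 6 mm; origin at the centre of its underside
There are look-alikes about, which are no part of the job. Leave any green or red look-alike of the pane alone.

How it is judged:
On the way, in this order (a step that is already met when the one before it is completed fails the run):
1. the tall pane is held by the fingers near its top edge, upright and clear above the rack (height (world z) of pane above 0.05 m and z of the grasp point in the frame of pane above 0.07 m and contact force between the fingers and pane above 1 N and contact force between pane and rack below 0.1 N and angle between pane's own z axis and vertical below 0.2 rad), for 0.2 s.
2. the pane is pressed down on the stops, centred and upright, and held there for 2.5 s without a break (value of joint plunger above 0.0103 m and contact force between pane and stops above 2 N and contact force between the fingers and pane above 1 N and y of pane in the frame of jig between -0.008 and 0.008 m and angle between pane's own z axis and vertical below 0.08 rad), for 2.5 s.
At the end, for the whole second after the job is handed in: Still held by the fingers (over 1 N), the pane stands upright (within 0.08 rad) in the forks, its lower edge within 8 mm of centred on the plunger, pressing on the steel stops with more than 2 N and keeping the plunger pressed in more than 10.3 mm of the 12 mm; it is at rest (all of step 2 and linear speed of pane below 0.01 m/s); the arm keeps its last pose, push and grip.
It fails at once if the pane is rammed onto the stops (over 45 N) (contact force between pane and stops above 45 N).
It fails at once if the pane is tipped over (more than 0.45 rad from upright) (angle between pane's own z axis and vertical above 0.45 rad).
It fails at once if something else on the bench or in the rack is moved by more than 30 mm (distance of any of pane_b, pane_c, knife, cutter, pliers, jar, spool, offcut from where it was at the start of the episode above 0.03 m).
It also fails if it takes over 50 s, if anything falls off the work surface, if the arm or the gripper's body presses on something with over 40 N, if the wrist force passes 120 N, or if a joint passes its speed limit or range.

ROBOT

A 7-joint arm with a two-finger parallel gripper is mounted at the origin on the work surface. World frame = base frame: x ahead of the robot, y to its left, z up, the work surface at z = 0. Lengths are in m, angles in rad, forces in N, time in s.
With the tool pointing down it reaches from about 0.4 to 0.85 m from the base axis. Payload 10.4 kg.
Tool frame: the origin (TCP) lies on the centre line of the jaws, within the pads' length; the fingertips stand 17 mm ahead of it and the grasp point (between the pads) lies 2 mm behind it; z points along the fingers, y is the line along which they close (so a half turn about z gives the same grasp; the last joint's range is limited). The gripper opens to 85 mm and grips with 20 to 120 N. Pads are 22 mm wide; open, the fingers measure 114 mm over their backs; the gripper's body (76 mm by 85 mm) begins 54 mm behind the grasp point. The pads swing forward as they close: fully open they stand 13 mm farther back than shut.
Start: joints at [-1.365, 0.332, -0.065, 1.46, 0.022, 1.35, -0.088], TCP at [0.142, 0.609, 0.248] pointing down, gripper open.
Joint ranges: [-2.6, 2.6], [-0.5, 2.12], [-1.47, 1.34], [0.16, 2.42], [-1.27, 4.41], [0.06, 2.06], [-2.6, 2.6]. Speed limits (rad/s): [2.22, 2.22, 2.79, 2.79, 3.14, 3.14, 3.14].

INTERFACE

Orientations are given as a unit quaternion [x, y, z, w].
In Python, from workcell import get_obs, optics, job gives the robot as it stands. The module is installed in compiled form; this text tells all that it offers.
- The arm moves only by the tool send_rows, never from a script. Its argument "plan" is a list that holds one entry, the list of rows, each a list of 7 numbers: the turn, a rotation vector about the tool's x, y, z in units of 1.5 rad (1.0 is 1.5 rad), then the shift along the tool's x, y, z in units of 20 cm (1.0 is 20 cm), then the opening, from 0 (shut) to 1 (fully open). A call has 1 to 20 rows; each row shifts and turns the commanded pose from where the row before left it, along the tool's axes as they then stand; what a row does not reach is not made up. A row lasts 1/12 s, in which the tool goes at most 41.7 mm and 7.16 degrees, less where a joint would pass 70% of its speed; a pose out of reach is approached as far as the arm can. A call with a number of a shift or a turn outside -1 to 1 is refused whole. A call with a gripper value outside its range is refused whole. The fingers move at their own pace and stop on an object; "squeeze" is the grip in N (left out, the last holds). Time passes only in rows, so rows that do not move let the fingers close. It gives the time, the measured TCP pose, the force, the opening and the grip force at its end, in the units of the state.
- get_obs(): the state, without advancing time (a new reading comes with each control period).
- optics.camera(name): name is "scene" or "top" or "wrist"; returns the picture (400x640x3 uint8, red, green, blue); there is no depth.
- optics.get_calibration(name): a dict with "intrinsics" (3x3 intrinsics, pixels), "world_from_camera" (4x4, takes a point from camera to world coordinates); the wrist camera has in their place "T_tool_cam" (4x4, takes a point from camera to tool coordinates, whose origin is the TCP and whose axes are the flange's). Camera axes: x right, y up, looking along -z (the intrinsics and any distortion apply to the point x, -y, -z); pixel columns grow to the right and rows downward; lengths in m; the calibration is good to about 2 mm. A picture is of the moment at which its call begins: read the wrist's pose just before it. get_calibration takes no time and is no camera call.
- job.hand_in(): hands the job in; it is judged then, once.
The state is a dict: "clock": time; "joint_pos": joint angles; "joint_velocities": joint speeds; "tau": joint torques, N m; "position": TCP position; "ee_rot": TCP orientation; "ft_force": force on the tool from outside, world axes, zero at the start; "torque": the same for the moment, N m; "grip_width": opening from 0.0 (shut) to 1.0 (fully open); "grasp_force": force on a finger pad.
Only numpy, scipy, OpenCV 4.12 (cv2) and the standard library are available. Lean on these libraries where they do the work, as an engineer would, in place of code of your own. Each camera call takes 0.05 s, during which the arm holds its last target. There are 200 camera calls.

## Working session

There is one attempt and no reset: what is moved stays moved. The work goes in short steps, Python scripts to look and compute and a tool call to move; the robot and the scene stay as the last step left them, time stands still between calls to the robot, and variables do not carry over. Pictures are saved under pics/ and viewed, at most 10 in all, crops included, and the job is handed in when it is done.

Besides the shell and the picture viewer there is one more tool, called after ">>>" as a command line: name --argument value ..., lists and objects as JSON in quotes. send_rows: Moves the arm, as the interface text tells. Its arguments: {"type":"object","properties":{"plan":{"type":"array"},"squeeze":{"type":"number"}},"required":["plan"]}

```bash
mkdir -p pics
python3 - <<'E'
from workcell import get_obs, optics
import cv2, numpy as np
o=get_obs(); print({k:np.round(v,3).tolist() for k,v in o.items()})
for n in ["scene","top"]:
    im=optics.camera(n); cv2.imwrite(f"pics/{n}0.png",im[:,:,::-1])
    c=optics.get_calibration(n); print(n,{k:np.round(v,4).tolist() if not isinstance(v,str) else v for k,v in c.items()})
print({k:np.round(v,4).tolist() for k,v in optics.get_calibration("wrist").items()})
E
```

```text
{'clock': 0.0, 'joint_pos': [-1.365, 0.333, -0.065, 1.461, 0.022, 1.35, -0.089], 'joint_velocities': [-0.002, -0.001, -0.002, -0.0, 0.0, -0.001, -0.0], 'tau': [-0.0, -62.546, 0.049, -39.161, 0.016, 0.01, 0.0], 'position': [0.142, 0.608, 0.248], 'ee_rot': [0.114, 0.993, -0.001, -0.0], 'ft_force': [0.533, -0.608, 0.156], 'torque': [0.001, 0.006, 0.063], 'grasp_force': 0.0, 'grip_width': 1.001}
scene {'intrinsics': [[465.9346, 0.0, 321.949], [0.0, 465.9346, 196.3121], [0.0, 0.0, 1.0]], 'world_from_camera': [[-0.7832, -0.5189, 0.3425, 1.0409], [0.6218, -0.6592, 0.4229, 0.6125], [0.0064, 0.5442, 0.839, 1.294], [0.0, 0.0, 0.0, 1.0]]}
top {'intrinsics': [[380.8969, 0.0, 321.5989], [0.0, 380.8969, 198.288], [0.0, 0.0, 1.0]], 'world_from_camera': [[-0.0048, 0.9982, -0.0605, 0.5044], [-1.0, -0.0053, -0.0083, -0.0137], [-0.0086, 0.0604, 0.9981, 1.2086], [0.0, 0.0, 0.0, 1.0]]}
{'intrinsics': [[303.1873, 0.0, 318.543], [0.0, 303.1873, 204.9601], [0.0, 0.0, 1.0]], 'T_tool_cam': [[0.0007, 0.9551, 0.2962, 0.0752], [1.0, -0.0006, -0.0004, -0.0006], [-0.0002, 0.2962, -0.9551, -0.1256], [0.0, 0.0, 0.0, 1.0]]}
```

View pics/scene0.png

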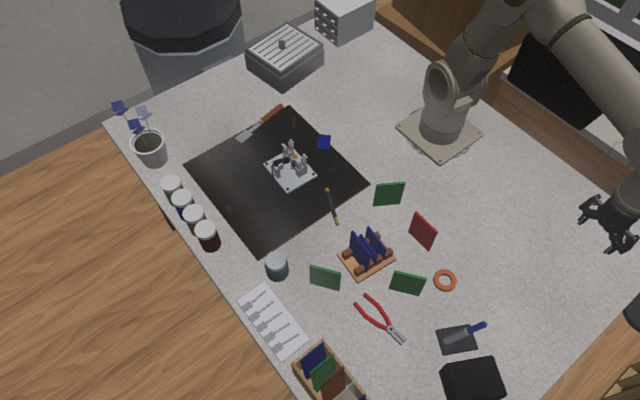

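View pics/top0.png

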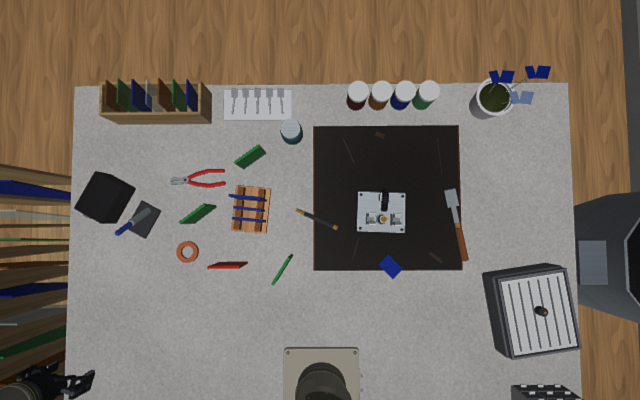

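The scene view shows the rack at about (367,255) with three blue panes, and the jig at about (290,170). In the top view the rack is at about (250,208) and the jig at about (382,212), with the lamp on the +x world side. I'll enlarge these parts next.

Run:
```python
import cv2, numpy as np
s=cv2.imread("pics/scene0.png"); t=cv2.imread("pics/top0.png")
f=lambda im,x,y,w,h: cv2.resize(im[y:y+h,x:x+w],(400,300),interpolation=cv2.INTER_CUBIC)
m=np.vstack([np.hstack([f(t,214,178,80,60),f(t,342,182,80,60)]),np.hstack([f(s,327,220,80,60),f(s,252,134,80,60)])])
cv2.imwrite("pics/m0.png",m)
```

```text
(no output)
```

View pics/m0.png

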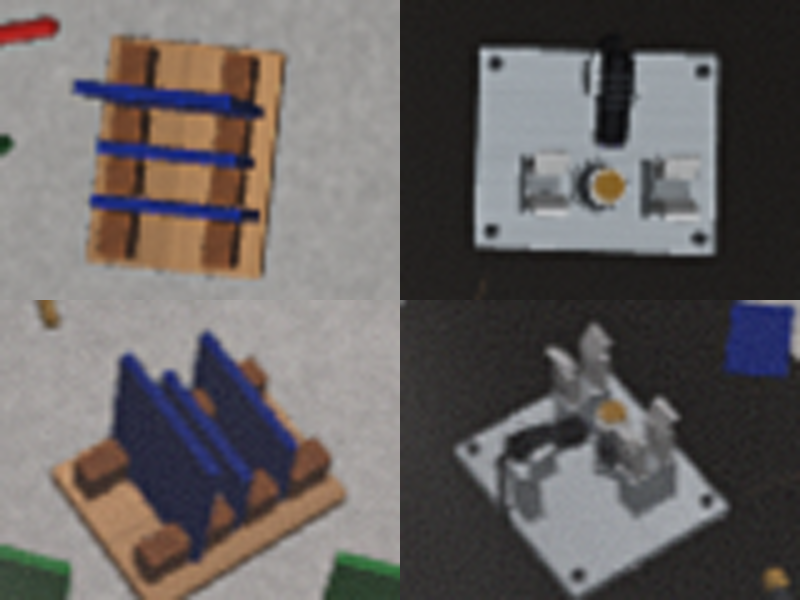

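The tall pane is in the rack slot farthest from the robot (world +x). It is the top one in the top view, at crop (80–260, 88–112). The ferrule is at crop (608,185), with the lamp on the world +x side. Next I'll measure.

```bash
cat > h.py <<'E'
import cv2, numpy as np
from workcell import get_obs, optics
from scipy.spatial.transform import Rotation as R
def pose(o=None):
    o=o or get_obs(); T=np.eye(4); T[:3,:3]=R.from_quat(o["ee_rot"]).as_matrix(); T[:3,3]=o["position"]; return T
def cam(n,T=None):
    c=optics.get_calibration(n); return c["intrinsics"],(c["world_from_camera"] if n!="wrist" else T@c["T_tool_cam"])
def ray(K,W,uv):
    uv=np.atleast_2d(uv); d=np.c_[(uv[:,0]-K[0,2])/K[0,0],-(uv[:,1]-K[1,2])/K[1,1],-np.ones(len(uv))]
    return W[:3,3],d@W[:3,:3].T
def plane(K,W,uv,z):
    c,d=ray(K,W,uv); return c+d*((z-c[2])/d[:,2])[:,None]
def proj(K,W,P):
    p=(np.atleast_2d(P)-W[:3,3])@W[:3,:3]; return np.c_[K[0,0]*p[:,0]/-p[:,2]+K[0,2],K[1,1]*-p[:,1]/-p[:,2]+K[1,2]]
def big(m):
    cs,_=cv2.findContours(m.astype(np.uint8),cv2.RETR_EXTERNAL,cv2.CHAIN_APPROX_NONE); return sorted(cs,key=cv2.contourArea,reverse=True)
E
python3 - <<'E'
from h import *
t=cv2.imread("pics/top0.png"); hsv=cv2.cvtColor(t,cv2.COLOR_BGR2HSV); K,W=cam("top")
H,S,V=[hsv[:,:,i].astype(int) for i in range(3)]
def box(m,x,y,w,h):
    z=np.zeros(m.shape,bool); z[y:y+h,x:x+w]=m[y:y+h,x:x+w]; return z
jm=box((V>110)&(S<60),350,184,64,58)
r=cv2.minAreaRect(np.vstack(big(jm)[:1])); b=cv2.boxPoints(r); P=plane(K,W,b,.012); print("jig px",b.round(1).tolist(),"\n",P.round(4), "ctr",P.mean(0).round(4))
fm=box((H>10)&(H<30)&(S>100)&(V>90),370,205,24,24); v,u=np.nonzero(fm); print("ferr",u.mean(),v.mean(),len(u),plane(K,W,[[u.mean(),v.mean()]],.067).round(4))
wm=box((H<25)&(S>60)&(V>60),225,180,52,60)
r=cv2.minAreaRect(big(wm)[0]); b=cv2.boxPoints(r);P=plane(K,W,b,.015); print("rack",b.round(1).tolist(),"\n",P.round(4),"ctr",P.mean(0).round(4))
bm=box((H>105)&(H<130)&(S>120),225,180,52,60)
for c in big(bm)[:3]:
    r=cv2.minAreaRect(c); b=cv2.boxPoints(r); P=plane(K,W,b,.135); print("pane",b.round(1).tolist(),P.mean(0).round(4)); 
sub=hsv[190:206,226:270]; print(sub[:,::6,2])
E
```

```text
jig px [[357.0, 192.0], [404.0, 192.0], [404.0, 232.0], [357.0, 232.0]] 
 [[ 0.5962 -0.1153  0.012 ]
 [ 0.5954 -0.2629  0.012 ]
 [ 0.47   -0.2607  0.012 ]
 [ 0.4707 -0.114   0.012 ]] ctr [ 0.5331 -0.1882  0.012 ]
ferr 383.36 218.76 25 [[ 0.5113 -0.1885  0.067 ]]
rack [[230.6999969482422, 230.0], [235.60000610351562, 184.39999389648438], [270.70001220703125, 188.1999969482422], [265.79998779296875, 233.8000030517578]] 
 [[0.4788 0.2813 0.015 ]
 [0.622  0.2673 0.015 ]
 [0.6094 0.1564 0.015 ]
 [0.4666 0.1712 0.015 ]] ctr [0.5442 0.219  0.015 ]
pane [[228.6999969482422, 197.0], [229.0, 193.60000610351562], [265.29998779296875, 197.1999969482422], [264.8999938964844, 200.60000610351562]] [0.5739 0.2064 0.135 ]
pane [[231.8000030517578, 219.10000610351562], [232.0, 216.60000610351562], [262.1000061035156, 219.60000610351562], [261.8999938964844, 222.10000610351562]] [0.5111 0.206  0.135 ]
pane [[232.89999389648438, 208.1999969482422], [233.10000610351562, 205.89999389648438], [263.1000061035156, 208.89999389648438], [262.8999938964844, 211.1999969482422]] [0.5415 0.2033 0.135 ]
[[154 153 114  50 160 174 111 183]
 [166 158 111  51 159 176 112 182]
 [169 157 111  51 158 175 111 181]
 [164 141 112  51 159 174 109 182]
 [161 103 101  55 160 179 112 180]
 [158 118 124  61 147 173 119 182]
 [158 111 121 121 106 119 119 182]
 [158 100 104 118 126 128 101 180]
 [157 159  69  76 132 118  49 181]
 [154 155  77  82  77  95  51 182]
 [157 153 104 155 105  78  60 184]
 [159 153 112 134 161 155  62 185]
 [160 153 112 135 161 179 120 181]
 [158 153 112 157 158 178 119 181]
 [155 154 114 158 159 175 118 179]
 [154 153 105 158 164 165  92 172]]
```

>>> send_rows --plan '[[[0,0,0.0805,0,0,0,1],[0,0,0.0805,0,0,0,1],[0,0,0.0805,0,0,0,1],[0,0,0.0805,0,0,0,1],[0,0,0.0805,0,0,0,1],[0,0,0.0805,0,0,0,1],[0,0,0.0805,0,0,0,1],[0,0,0.0805,0,0,0,1],[0,0,0.0805,0,0,0,1],[0,0,0.0805,0,0,0,1],[0,0,0.0805,0,0,0,1],[0,0,0.0805,0,0,0,1]]]'

```text
clock: 1.1
position: [0.1417, 0.6085, 0.2479]
ee_rot: [0.746, 0.666, -0.0, 0.0]
ft_force: [0.7, -0.7, 0.6]
grip_width: 1.004
grasp_force: 0.0
```

>>> send_rows --plan '[[[0,0,0,-0.11,0.1475,0,1],[0,0,0,-0.11,0.1475,0,1],[0,0,0,-0.11,0.1475,0,1],[0,0,0,-0.11,0.1475,0,1],[0,0,0,-0.11,0.1475,0,1],[0,0,0,-0.11,0.1475,0,1],[0,0,0,-0.11,0.1475,0,1],[0,0,0,-0.11,0.1475,0,1],[0,0,0,-0.11,0.1475,0,1],[0,0,0,-0.11,0.1475,0,1],[0,0,0,-0.11,0.1475,0,1],[0,0,0,-0.11,0.1475,0,1],[0,0,0,-0.11,0.1475,0,1],[0,0,0,-0.11,0.1475,0,1],[0,0,0,-0.11,0.1475,0,1],[0,0,0,-0.11,0.1475,0,1],[0,0,0,0,0,0,1],[0,0,0,0,0,0,1]]]'

```text
clock: 2.6
position: [0.5746, 0.2057, 0.2477]
ee_rot: [0.745, 0.667, -0.001, 0.0]
ft_force: [0.1, -0.3, 0.4]
grip_width: 0.997
grasp_force: 0.0
```

Run:
```python
from h import *
T=pose(); print(T.round(4)); np.save("T1.npy",T)
im=optics.camera("wrist")[:,:,::-1]; cv2.imwrite("pics/w1.png",im)
```

```text
[[ 1.112e-01  9.938e-01 -4.000e-04  5.746e-01]
 [ 9.938e-01 -1.112e-01 -1.500e-03  2.057e-01]
 [-1.500e-03 -2.000e-04 -1.000e+00  2.477e-01]
 [ 0.000e+00  0.000e+00  0.000e+00  1.000e+00]]
```

View pics/w1.png

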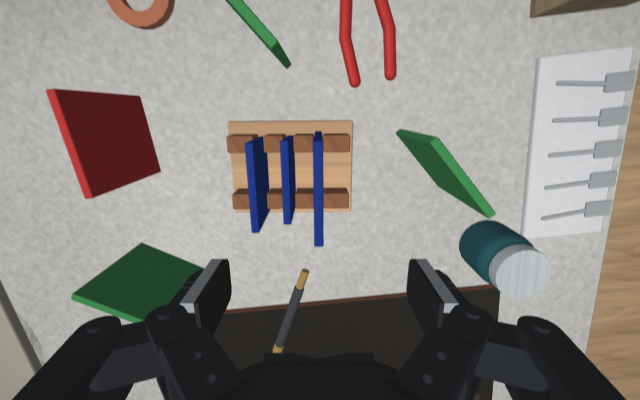

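The wrist view shows the tall pane's top edge at column ~319, rows ~137–246. The short panes are at columns 258 and 287, and the open pads at (215,300) and (430,300). The top edge should be measurable in sub-pixels.

Run:
```python
from h import *
T=np.load("T1.npy"); K,W=cam("wrist",T); im=cv2.imread("pics/w1.png"); hsv=cv2.cvtColor(im,cv2.COLOR_BGR2HSV)
print(im[126:144,319].tolist(), im[238:250,319].tolist())
m=(hsv[:,:,0]>105)&(hsv[:,:,0]<130)&(hsv[:,:,1]>110)
rows=np.arange(145,242,8); L=[];C=[]
for r in rows:
    c=np.nonzero(m[r,305:330])[0]+305; L.append((c.min(),c.max()+1))
print(L)
P=plane(K,W,[[np.mean(l)-.5,r] for l,r in zip(L,rows)],.135)
f=np.polyfit(P[:,1],P[:,0],1); print("edge dir: dx/dy",f[0],"deg",np.degrees(np.arctan(f[0])),P[0],P[-1])
E_=plane(K,W,[[318,137],[319,246]],.135); print("ends",E_.round(4),np.linalg.norm(E_[0]-E_[1]),E_.mean(0))
print("tool coords of mid",(np.linalg.inv(T)@np.r_[E_.mean(0),1]).round(4))
```

```text
[[115, 149, 185], [116, 149, 185], [116, 150, 186], [117, 150, 186], [108, 132, 162], [85, 82, 97], [71, 33, 21], [71, 33, 21], [71, 32, 21], [72, 33, 21], [71, 33, 21], [72, 33, 22], [71, 31, 19], [71, 32, 21], [85, 37, 23], [115, 50, 31], [133, 57, 35], [137, 59, 37]] [[134, 56, 35], [135, 57, 35], [134, 56, 33], [134, 56, 34], [134, 56, 33], [134, 56, 33], [134, 56, 34], [135, 61, 41], [150, 116, 108], [173, 169, 168], [186, 191, 192], [188, 193, 195]]
[(np.int64(313), np.int64(323)), (np.int64(314), np.int64(323)), (np.int64(314), np.int64(323)), (np.int64(314), np.int64(323)), (np.int64(314), np.int64(323)), (np.int64(314), np.int64(323)), (np.int64(314), np.int64(323)), (np.int64(314), np.int64(323)), (np.int64(314), np.int64(323)), (np.int64(314), np.int64(323)), (np.int64(314), np.int64(323)), (np.int64(315), np.int64(323)), (np.int64(315), np.int64(323))]
edge dir: dx/dy 0.1059235844059755 deg 6.046428349788518 [0.57966162 0.2551978  0.135     ] [0.57148308 0.1746696  0.135     ]
ends [[0.5807 0.2612 0.135 ]
 [0.5714 0.17   0.135 ]] 0.0916855950879996 [0.57605715 0.21558302 0.135     ]
tool coords of mid [1.010e-02 4.000e-04 1.127e-01 1.000e+00]
```

>>> send_rows --plan '[[[0,0,0,0.021,0.001,0.04,1],[0,0,0,0.021,0.001,0.08,1],[0,0,0,0,0,0.1,1],[0,0,0,0,0,0.1,1],[0,0,0,0,0,0.1,1],[0,0,0,0,0,0.1,1],[0,0,0,0,0,0.08,1],[0,0,0,0,0,0.04,1],[0,0,0,0,0,0,0.5],[0,0,0,0,0,0,0.2],[0,0,0,0,0,0,0],[0,0,0,0,0,0,0],[0,0,0,0,0,0,0],[0,0,0,0,0,0,0],[0,0,0,0,0,0,0],[0,0,0,0,0,0,0],[0,0,0,0,0,0,0]]]' --squeeze 70

```text
clock: 4.07
position: [0.5752, 0.2168, 0.121]
ee_rot: [0.744, 0.668, 0.001, 0.0]
ft_force: [0.6, -0.4, 5.1]
grip_width: 0.082
grasp_force: 69.3
```

>>> send_rows --plan '[[[0,0,0,0,0,-0.02,0],[0,0,0,0,0,-0.04,0],[0,0,0,0,0,-0.06,0],[0,0,0,0,0,-0.08,0],[0,0,0,0,0,-0.1,0],[0,0,0,0,0,-0.1,0],[0,0,0,0,0,-0.1,0],[0,0,0,0,0,-0.08,0],[0,0,0,0,0,-0.05,0],[0,0,0,0,0,-0.02,0],[0,0,0,0,0,0,0],[0,0,0,0,0,0,0],[0,0,0,0,0,0,0]]]'

```text
clock: 5.15
position: [0.5742, 0.2165, 0.2491]
ee_rot: [0.744, 0.668, -0.001, -0.0]
ft_force: [-0.2, 0.3, -2.7]
grip_width: 0.082
grasp_force: 68.6
```

Run:
```python
from h import *
T=pose(); print(T.round(4)); np.save("T2.npy",T); o=get_obs(); print(o["grasp_force"],o["ft_force"])
a=optics.camera("wrist")[:,:,::-1]; cv2.imwrite("pics/w2.png",a)
s=optics.camera("scene")[:,:,::-1]; cv2.imwrite("pics/s2.png",s)
b=cv2.resize(s[150:310,270:480],(525,400),interpolation=cv2.INTER_CUBIC)
cv2.imwrite("pics/m2.png",np.vstack([np.hstack([cv2.resize(a[100:400,200:440],(240,300)), cv2.resize(b,(525,400))[:300]])]))
```

```text
[[ 1.067e-01  9.943e-01 -1.700e-03  5.742e-01]
 [ 9.943e-01 -1.067e-01 -8.000e-04  2.165e-01]
 [-1.000e-03 -1.600e-03 -1.000e+00  2.491e-01]
 [ 0.000e+00  0.000e+00  0.000e+00  1.000e+00]]
68.62570524215698 [-0.23759378  0.33648346 -2.66335211]
```

View pics/m2.png

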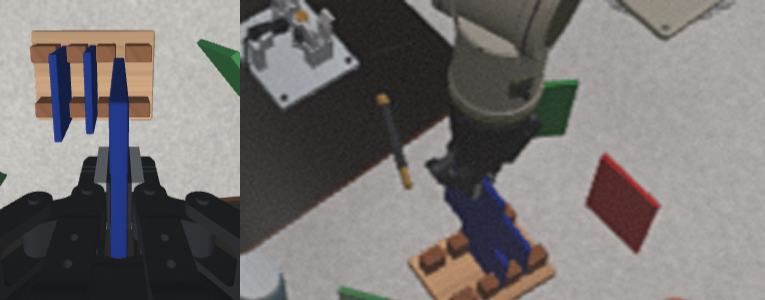

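The pane is held upright and clear of the rack, and the short panes have stayed in place. Next I'll measure the pane in the tool frame, and the jig more precisely.

Run:
```python
from h import *
im=cv2.imread("pics/w2.png"); 
print([ (r,im[r,319].tolist()) for r in list(range(150,164))+list(range(192,206))+list(range(352,364))])
c=optics.get_calibration("wrist"); K,W=c["intrinsics"],c["T_tool_cam"]
hsv=cv2.cvtColor(im,cv2.COLOR_BGR2HSV); m=(hsv[:,:,0]>105)&(hsv[:,:,0]<130)&(hsv[:,:,1]>110)
for r in range(160,245,12):
    q=np.nonzero(m[r,306:332])[0]+306; print(r,q.min(),q.max()+1)
t=cv2.imread("pics/top0.png"); g=cv2.cvtColor(t,cv2.COLOR_BGR2GRAY).astype(float)
K,W=cam("top")
# plate edges, subpixel half-level crossings
def cross(p,lo):
    h=(p.max()+p.min())/2; i=np.nonzero((p[:-1]<h)!=(p[1:]<h))[0][0]; return lo+i+(h-p[i])/(p[i+1]-p[i])
def fit(pts):
    P=plane(K,W,pts,.012)[:,:2]; vx,vy,x,y=cv2.fitLine(P.astype(np.float32),cv2.DIST_HUBER,0,1e-4,1e-4).ravel(); return np.degrees(np.arctan2(vy,vx)),P.mean(0)
cols=[c for c in range(362,401) if not 374<c<396]
print("far",fit([[c,cross(g[187:196,c],187)] for c in cols]))
print("near",fit([[c,cross(g[228:238,c],228)] for c in range(362,401)]))
print("left",fit([[cross(g[r,353:363],353),r] for r in range(196,229)]))
print("right",fit([[cross(g[r,400:411],400),r] for r in range(196,229)]))
```

```text
[(150, [114, 147, 182]), (151, [114, 148, 183]), (152, [114, 147, 183]), (153, [113, 146, 181]), (154, [112, 144, 179]), (155, [112, 144, 180]), (156, [114, 148, 183]), (157, [99, 113, 138]), (158, [77, 51, 47]), (159, [72, 33, 19]), (160, [72, 33, 22]), (161, [72, 33, 21]), (162, [72, 32, 20]), (163, [72, 34, 22]), (192, [72, 34, 22]), (193, [73, 35, 22]), (194, [72, 33, 20]), (195, [72, 33, 21]), (196, [72, 34, 22]), (197, [72, 33, 20]), (198, [72, 33, 21]), (199, [73, 33, 22]), (200, [72, 33, 21]), (201, [78, 34, 21]), (202, [100, 42, 26]), (203, [119, 50, 31]), (204, [129, 54, 33]), (205, [136, 57, 35]), (352, [132, 55, 33]), (353, [131, 55, 33]), (354, [132, 56, 33]), (355, [131, 54, 33]), (356, [132, 54, 33]), (357, [132, 55, 33]), (358, [96, 43, 29]), (359, [30, 28, 26]), (360, [32, 29, 28]), (361, [31, 29, 27]), (362, [29, 28, 26]), (363, [27, 25, 24])]
160 314 324
172 313 325
184 311 327
196 310 328
208 309 329
220 309 329
232 309 329
244 309 328
far (np.float32(87.96354), array([ 0.59708014, -0.1760432 ]))
near (np.float32(87.78126), array([ 0.47129118, -0.18893436]))
left (np.float32(-3.025058), array([ 0.53326428, -0.11419268]))
right (np.float32(-1.5674454), array([ 0.53252666, -0.26278137]))
```

Run:
```python
from h import *
c=optics.get_calibration("wrist"); K,W=c["intrinsics"],c["T_tool_cam"]
for z in (-.010,-.0125,-.015,-.0175):
    a,b=plane(K,W,[[319,202.3],[318.7,358.1]],z); print(z,a.round(4),b.round(4),np.linalg.norm(a-b),((a+b)/2).round(4))
for z in (.102,.105,.108): print("low end",plane(K,W,[[319,157.7]],z).round(4))
```

```text
-0.01 [ 0.0404  0.0006 -0.01  ] [-0.0366  0.0006 -0.01  ] 0.07698264505894009 [ 0.0019  0.0006 -0.01  ]
-0.0125 [ 0.0411  0.0006 -0.0125] [-0.0342  0.0006 -0.0125] 0.07531717855238346 [ 0.0035  0.0006 -0.0125]
-0.015 [ 0.0419  0.0006 -0.015 ] [-0.0318  0.0006 -0.015 ] 0.07365171204582682 [ 0.0051  0.0006 -0.015 ]
-0.0175 [ 0.0426  0.0006 -0.0175] [-0.0294  0.0006 -0.0175] 0.0719862455392702 [ 0.0066  0.0006 -0.0175]
low end [[0.0416 0.0007 0.102 ]]
low end [[0.0412 0.0007 0.105 ]]
low end [[0.0407 0.0007 0.108 ]]
```

>>> send_rows --plan '[[[0,0,-0.023,0,0,0,0],[0,0,-0.0235,0,0,0,0],[0,0,0,-0.06,-0.014,0,0],[0,0,0,-0.1,-0.014,0,0],[0,0,0,-0.135,-0.014,0,0],[0,0,0,-0.135,-0.014,0,0],[0,0,0,-0.135,-0.014,0,0],[0,0,0,-0.135,-0.014,0,0],[0,0,0,-0.135,-0.014,0,0],[0,0,0,-0.135,-0.014,0,0],[0,0,0,-0.135,-0.014,0,0],[0,0,0,-0.135,-0.014,0,0],[0,0,0,-0.135,-0.014,0,0],[0,0,0,-0.135,-0.014,0,0],[0,0,0,-0.135,-0.014,0,0],[0,0,0,-0.135,-0.014,0,0],[0,0,0,-0.135,-0.015,0,0],[0,0,0,-0.07,-0.015,0,0],[0,0,0,-0.03,-0.015,0,0],[0,0,0,0,0,0,0]]]'

```text
clock: 6.92
position: [0.5101, -0.1862, 0.2501]
ee_rot: [0.722, 0.692, -0.0, -0.0]
ft_force: [0.2, 0.1, -2.4]
grip_width: 0.076
grasp_force: 68.6
```

>>> send_rows --plan '[[[0,0,0,0,0,0,0],[0,0,0,0,0,0,0],[0,0,0,0,0,0,0]]]'

```text
clock: 7.17
position: [0.512, -0.1828, 0.2501]
ee_rot: [0.719, 0.695, 0.0, -0.0]
ft_force: [1.6, 0.9, -3.3]
grip_width: 0.08
grasp_force: 68.6
```

Run:
```python
from h import *
T=pose(); print(T.round(4)); np.save("T3.npy",T)
a=optics.camera("wrist")[:,:,::-1]; cv2.imwrite("pics/w3.png",a)
```

```text
[[ 3.520e-02  9.994e-01 -2.000e-04  5.120e-01]
 [ 9.994e-01 -3.520e-02  5.000e-04 -1.828e-01]
 [ 5.000e-04 -2.000e-04 -1.000e+00  2.501e-01]
 [ 0.000e+00  0.000e+00  0.000e+00  1.000e+00]]
```

View pics/w3.png

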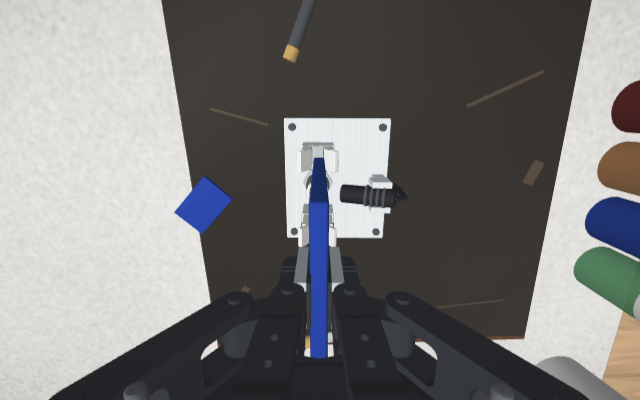

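The pane is over the jig and lined up with the forks. The +y fork is at (318,158), the lamp at (370,195), and the plate corners are at (284,118), (391,118), (383,238) and (287,238). I'll check the fine alignment from this view.

Run:
```python
from h import *
T=np.load("T3.npy"); K,W=cam("wrist",T); im=cv2.imread("pics/w3.png"); g=cv2.cvtColor(im,cv2.COLOR_BGR2GRAY).astype(float)
def cross(p,lo):
    h=(p.max()+p.min())/2; i=np.nonzero((p[:-1]<h)!=(p[1:]<h))[0][0]; return lo+i+(h-p[i])/(p[i+1]-p[i])
def fit(pts):
    P=plane(K,W,pts,.012)[:,:2]; vx,vy,x,y=cv2.fitLine(P.astype(np.float32),cv2.DIST_HUBER,0,1e-4,1e-4).ravel(); return np.array([vx,vy]),np.array([x,y])
E={}
E["+y"]=fit([[c,cross(g[111:126,c],111)] for c in range(292,386,3)])
E["-y"]=fit([[c,cross(g[232:245,c],232)] for c in range(345,380,3)])
E["-x"]=fit([[cross(g[r,278:293],278),r] for r in range(124,234,3)])
E["+x"]=fit([[cross(g[r,380:396],380),r] for r in list(range(124,172,3))+list(range(214,234,3))])
for k,(d,p) in E.items(): print(k,np.degrees(np.arctan2(d[1],d[0])),p)
def X(a,b):
    (d1,p1),(d2,p2)=E[a],E[b]; s=np.linalg.solve(np.c_[d1,-d2],p2-p1); return p1+s[0]*d1
C={k:X(*k) for k in [("+y","-x"),("+y","+x"),("-y","-x"),("-y","+x")]}; print(C)
y=C["+y","-x"]-C["-y","-x"]+C["+y","+x"]-C["-y","+x"]; yaw=np.arctan2(-y[0],y[1]); ctr=np.mean(list(C.values()),0)
org=ctr-.0225*np.r_[np.cos(yaw),np.sin(yaw)]; print("yaw",np.degrees(yaw),"ctr",ctr,"org",org)
hsv=cv2.cvtColor(im,cv2.COLOR_BGR2HSV)
for r in (146,149,152,155): print(r,g[r,296:342:1].astype(int).tolist())
for o in (org,np.r_[.5115,-.1877]): print("org in tool",(np.linalg.inv(T)@np.r_[o,0,1])[:2].round(4))
q=[x for x in range(195,215)]; print([int(im[r,319,0]) for r in q], im[150:166,319].tolist())
```

```text
+y -2.111282 [ 0.5247962  -0.11535898]
-y 0.33214036 [ 0.5640137 -0.2660252]
-x 87.76179 [ 0.47074068 -0.19300607]
+x 88.329796 [ 0.59519476 -0.17308539]
{('+y', '-x'): array([ 0.47384885, -0.11348078], dtype=float32), ('+y', '+x'): array([ 0.59680057, -0.11801346], dtype=float32), ('-y', '-x'): array([ 0.46786502, -0.26658255], dtype=float32), ('-y', '+x'): array([ 0.59248954, -0.2658601 ], dtype=float32)}
yaw -1.959212 ctr [ 0.53275096 -0.19098422] org [ 0.5102641  -0.19021499]
146 [234, 235, 235, 234, 235, 239, 227, 152, 146, 145, 144, 143, 143, 158, 159, 151, 200, 181, 181, 180, 177, 174, 176, 193, 195, 193, 194, 156, 177, 162, 160, 159, 157, 157, 156, 155, 166, 220, 211, 232, 232, 232, 233, 233, 234, 234]
149 [234, 235, 235, 234, 228, 220, 176, 157, 140, 139, 144, 147, 150, 153, 153, 136, 180, 199, 201, 200, 197, 193, 196, 199, 199, 199, 201, 148, 221, 203, 183, 172, 150, 137, 151, 156, 171, 189, 191, 231, 232, 233, 233, 233, 234, 234]
152 [225, 243, 243, 244, 239, 167, 170, 169, 169, 169, 169, 169, 169, 168, 168, 162, 180, 198, 202, 200, 197, 192, 196, 199, 200, 199, 200, 116, 232, 234, 234, 234, 235, 235, 235, 235, 235, 234, 239, 222, 212, 206, 207, 232, 234, 234]
155 [223, 243, 243, 244, 240, 170, 170, 169, 170, 169, 169, 169, 169, 168, 168, 162, 180, 199, 201, 200, 197, 193, 196, 199, 200, 199, 200, 117, 232, 234, 234, 234, 235, 234, 235, 235, 235, 235, 242, 223, 214, 208, 202, 232, 234, 234]
org in tool [-0.0076 -0.0014]
org in tool [-0.0051 -0.0002]
[94, 94, 94, 94, 94, 94, 102, 131, 153, 164, 170, 172, 171, 171, 172, 172, 172, 172, 172, 172] [[202, 200, 195], [202, 200, 195], [202, 200, 195], [203, 201, 196], [202, 200, 195], [202, 200, 195], [203, 201, 195], [157, 146, 141], [93, 42, 28], [93, 41, 26], [93, 42, 27], [93, 42, 27], [93, 41, 26], [93, 42, 27], [93, 42, 27], [94, 43, 28]]
```

Run:
```python
from h import *
c=optics.get_calibration("wrist"); K,W=c["intrinsics"],c["T_tool_cam"]; T=np.load("T3.npy")
im=cv2.imread("pics/w3.png"); hsv=cv2.cvtColor(im,cv2.COLOR_BGR2HSV); m=(hsv[:,:,0]>105)&(hsv[:,:,0]<130)&(hsv[:,:,1]>110)
print("stop y tool",plane(K,W,[[311.8,152],[322.9,152]],.250-.055).round(4))
for r in (159,162): 
    q=np.nonzero(m[r,300:340])[0]+300; print(r,q.min(),q.max()+1, plane(K,W,[[q.min()-.5,r],[q.max()+.5,r]],.105).round(4))
for r in (205,225): 
    q=np.nonzero(m[r,300:340])[0]+300; print(r,q.min(),q.max()+1, plane(K,W,[[q.min()-.5,r],[q.max()+.5,r]],-.0145).round(4))
# ferrule check in first wrist-free top image + lower end rows
print("low end",plane(K,W,[[319,157.3]],.1055).round(4),"top end",plane(K,W,[[319,202.]],-.0145).round(4))
g=cv2.cvtColor(im,cv2.COLOR_BGR2GRAY); print(g[134:160,317].tolist())
```

```text
stop y tool [[ 0.0339 -0.0068  0.195 ]
 [ 0.0339  0.0049  0.195 ]]
159 314 324 [[ 0.0402 -0.0035  0.105 ]
 [ 0.0402  0.0041  0.105 ]]
162 314 324 [[ 0.0379 -0.0035  0.105 ]
 [ 0.0379  0.0041  0.105 ]]
205 309 329 [[ 0.0406 -0.0035 -0.0145]
 [ 0.0406  0.0042 -0.0145]]
225 309 329 [[ 0.0324 -0.0035 -0.0145]
 [ 0.0324  0.0043 -0.0145]]
low end [[0.0414 0.0007 0.1055]] top end [[ 0.0418  0.0006 -0.0145]]
[233, 233, 233, 233, 233, 233, 233, 218, 167, 139, 140, 144, 174, 193, 193, 193, 193, 193, 192, 193, 193, 193, 193, 142, 45, 45]
```

>>> send_rows --plan '[[[0,0,0,-0.0085,-0.003,0.02,0],[0,0,0,-0.009,-0.0035,0.04,0],[0,0,0,0,0,0.05,0],[0,0,0,0,0,0.05,0],[0,0,0,0,0,0.03,0],[0,0,0,0,0,0.01,0],[0,0,0,0,0,0,0],[0,0,0,0,0,0,0],[0,0,0,0,0,0,0]]]'

```text
clock: 7.97
position: [0.5104, -0.1878, 0.2107]
ee_rot: [0.72, 0.694, 0.0, 0.0]
ft_force: [-0.0, -0.5, -2.1]
grip_width: 0.083
grasp_force: 68.5
```

Run:
```python
from h import *
T=pose(); print(T.round(4)); T3=np.load("T3.npy"); print("moved in tool",(T3[:3,:3].T@(T[:3,3]-T3[:3,3])).round(4)); print(get_obs()["ft_force"])
a=optics.camera("wrist")[:,:,::-1]; s=optics.camera("scene")[:,:,::-1]; t=optics.camera("top")[:,:,::-1]
for n,i in zip("wst",(a,s,t)): cv2.imwrite(f"pics/{n}4.png",i)
m=np.hstack([cv2.resize(a[90:240,245:395],(400,400),interpolation=cv2.INTER_CUBIC),cv2.resize(s[100:200,240:340],(400,400),interpolation=cv2.INTER_CUBIC)])
cv2.imwrite("pics/m4.png",m)
```

```text
[[ 3.730e-02  9.993e-01  7.000e-04  5.104e-01]
 [ 9.993e-01 -3.730e-02 -1.000e-04 -1.878e-01]
 [-0.000e+00  7.000e-04 -1.000e+00  2.107e-01]
 [ 0.000e+00  0.000e+00  0.000e+00  1.000e+00]]
moved in tool [-0.0051 -0.0014  0.0395]
[-0.02979188 -0.52724805 -2.07839628]
```

View pics/m4.png

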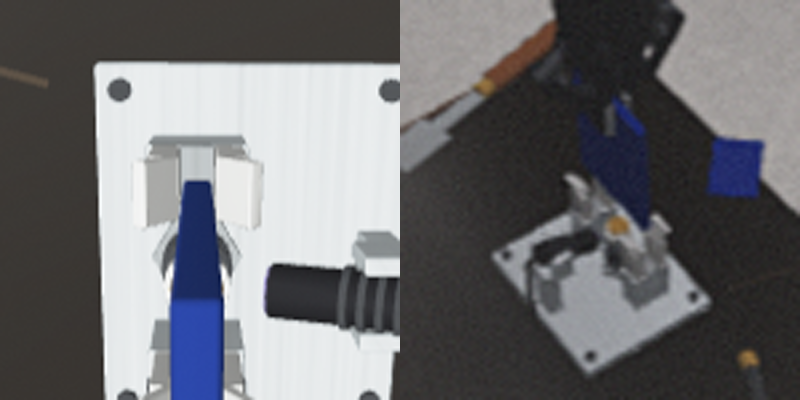

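The pane's lower edge sits just above the fork mouths and is centred on the slot (crop 199 against 197). Now I'll go down into the slot, stopping short of the ferrule.

>>> send_rows --plan '[[[0,0,0,0.006,0,0.01,0],[0,0,0,0,0,0.02,0],[0,0,0,0,0,0.025,0],[0,0,0,0,0,0.025,0],[0,0,0,0,0,0.025,0],[0,0,0,0,0,0.025,0],[0,0,0,0,0,0.02,0],[0,0,0,0,0,0.01,0],[0,0,0,0,0,0,0],[0,0,0,0,0,0,0],[0,0,0,0,0,0,0]]]'

```text
clock: 9.03
position: [0.5103, -0.1866, 0.1785]
ee_rot: [0.72, 0.694, 0.0, 0.0]
ft_force: [0.2, 0.1, -2.8]
grip_width: 0.078
grasp_force: 68.5
```

>>> send_rows --plan '[[[0,0,0,0,0,0.01,0],[0,0,0,0,0,0.01,0],[0,0,0,0,0,0.01,0],[0,0,0,0,0,0.01,0],[0,0,0,0,0,0.01,0],[0,0,0,0,0,0.0075,0],[0,0,0,0,0,0.005,0],[0,0,0,0,0,0,0],[0,0,0,0,0,0,0],[0,0,0,0,0,0,0]]]'

```text
clock: 9.87
position: [0.5105, -0.1866, 0.1661]
ee_rot: [0.72, 0.694, 0.0, 0.0]
ft_force: [-1.0, 0.6, 5.4]
grip_width: 0.083
grasp_force: 69.8
```

>>> send_rows --plan '[[[0,0,0,0,0,0.004,0],[0,0,0,0,0,0.004,0],[0,0,0,0,0,0.004,0],[0,0,0,0,0,0.004,0],[0,0,0,0,0,0,0],[0,0,0,0,0,0,0],[0,0,0,0,0,0,0]]]'

```text
clock: 10.45
position: [0.5105, -0.1866, 0.163]
ee_rot: [0.72, 0.694, 0.0, 0.0]
ft_force: [-0.9, 1.2, 7.1]
grip_width: 0.083
grasp_force: 70.0
```

>>> send_rows --plan '[[[0,0,0,0,0,0.003,0],[0,0,0,0,0,0.003,0],[0,0,0,0,0,0.003,0],[0,0,0,0,0,0,0],[0,0,0,0,0,0,0],[0,0,0,0,0,0,0]]]'

```text
clock: 10.95
position: [0.5105, -0.1866, 0.1613]
ee_rot: [0.72, 0.694, 0.0, 0.0]
ft_force: [-2.2, 1.4, 7.6]
grip_width: 0.084
grasp_force: 70.1
```

>>> send_rows --plan '[[[0,0,0,0,0,0.002,0],[0,0,0,0,0,0.002,0],[0,0,0,0,0,0.001,0],[0,0,0,0,0,0,0],[0,0,0,0,0,0,0]]]'

```text
clock: 11.37
position: [0.5108, -0.1866, 0.161]
ee_rot: [0.72, 0.694, 0.001, 0.0]
ft_force: [-3.9, 2.1, 13.6]
grip_width: 0.083
grasp_force: 71.1
```

>>> send_rows --plan '[[[0,0,0,0,0,0.0015,0],[0,0,0,0,0,0.0015,0],[0,0,0,0,0,0,0],[0,0,0,0,0,0,0],[0,0,0,0,0,0,0]]]'

```text
clock: 11.78
position: [0.511, -0.1866, 0.1609]
ee_rot: [0.72, 0.694, 0.001, 0.0]
ft_force: [-5.2, 3.2, 20.2]
grip_width: 0.083
grasp_force: 71.9
```

The total push is now about 22 N, and the TCP height matches the pane being on the stops. I'll hold it there.

>>> send_rows --plan '[[[0,0,0,0,0,0,0],[0,0,0,0,0,0,0],[0,0,0,0,0,0,0],[0,0,0,0,0,0,0],[0,0,0,0,0,0,0],[0,0,0,0,0,0,0],[0,0,0,0,0,0,0],[0,0,0,0,0,0,0],[0,0,0,0,0,0,0],[0,0,0,0,0,0,0],[0,0,0,0,0,0,0],[0,0,0,0,0,0,0],[0,0,0,0,0,0,0],[0,0,0,0,0,0,0],[0,0,0,0,0,0,0],[0,0,0,0,0,0,0],[0,0,0,0,0,0,0],[0,0,0,0,0,0,0],[0,0,0,0,0,0,0],[0,0,0,0,0,0,0]]]'

```text
clock: 13.45
position: [0.511, -0.1866, 0.1609]
ee_rot: [0.72, 0.694, 0.001, 0.0]
ft_force: [-5.6, 2.9, 19.9]
grip_width: 0.081
grasp_force: 71.9
```

>>> send_rows --plan '[[[0,0,0,0,0,0,0],[0,0,0,0,0,0,0],[0,0,0,0,0,0,0],[0,0,0,0,0,0,0],[0,0,0,0,0,0,0],[0,0,0,0,0,0,0],[0,0,0,0,0,0,0],[0,0,0,0,0,0,0],[0,0,0,0,0,0,0],[0,0,0,0,0,0,0],[0,0,0,0,0,0,0],[0,0,0,0,0,0,0],[0,0,0,0,0,0,0],[0,0,0,0,0,0,0],[0,0,0,0,0,0,0],[0,0,0,0,0,0,0],[0,0,0,0,0,0,0],[0,0,0,0,0,0,0],[0,0,0,0,0,0,0],[0,0,0,0,0,0,0]]]'

```text
clock: 15.12
position: [0.511, -0.1866, 0.161]
ee_rot: [0.72, 0.694, 0.001, 0.0]
ft_force: [-5.2, 3.9, 19.2]
grip_width: 0.079
grasp_force: 71.9
```

Run:
```python
from h import *
T=pose(); print(T.round(4)); o=get_obs(); print(o["ft_force"],o["torque"],o["clock"])
a=optics.camera("wrist")[:,:,::-1]; s=optics.camera("scene")[:,:,::-1]
cv2.imwrite("pics/w5.png",a); cv2.imwrite("pics/s5.png",s)
m=np.hstack([cv2.resize(a[90:240,245:395],(400,400),interpolation=cv2.INTER_CUBIC),cv2.resize(s[100:200,240:340],(400,400),interpolation=cv2.INTER_CUBIC)])
cv2.imwrite("pics/m5.png",m)
```

```text
[[ 3.710e-02  9.993e-01  2.100e-03  5.110e-01]
 [ 9.993e-01 -3.710e-02  7.000e-04 -1.866e-01]
 [ 7.000e-04  2.100e-03 -1.000e+00  1.610e-01]
 [ 0.000e+00  0.000e+00  0.000e+00  1.000e+00]]
[-5.24226789  3.90276717 19.17945557] [ 0.59482187  1.58674139 -0.01029761] 15.1167
```

View pics/m5.png

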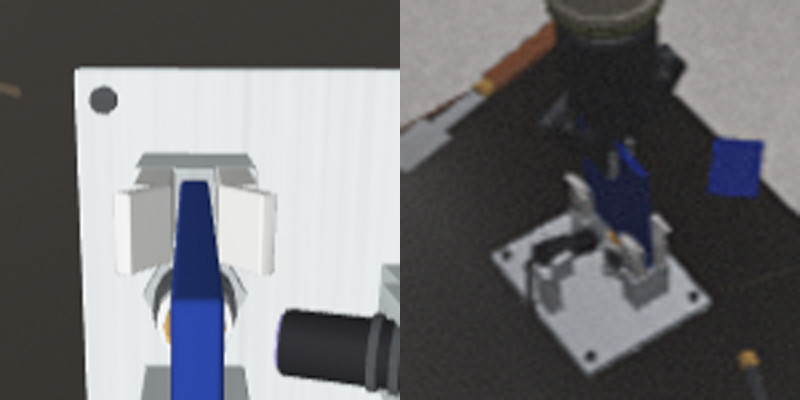

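The pane is seated in the fork, upright, with its end about 1 mm off the centred position. The force rose steeply over 0.3 mm of travel, which shows it is on the hard stops. It has been held there for over 3 s, so I'm handing in.

```bash
python3 -c "
from workcell import job; print(job.hand_in())"
```

```text
the job is handed in; nothing more can be done
None
```

The tall pane is in the jig forks, pressed onto the steel stops with about 10 N beyond the spring force; I held it there for over 3 s and handed the job in at about 15 s still gripping it, with no verdict returned.

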